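Count to the third gap and slide the seasoning tin home

ROBOT

A 6-joint arm with a two-finger parallel gripper is mounted at the origin on the work surface. World frame = base frame: x ahead of the robot, y to its left, z up, the work surface at z = 0. Lengths are in m, angles in degrees, forces in N, time in s.
With the tool pointing down it reaches from about 0.4 to 0.825 m from the base axis. Payload 7 kg.
Tool frame: the origin (TCP) lies between the finger pads; the fingertips stand 19 mm ahead of it and the grasp point (between the pads) is the TCP (r.finger_overhang is the distance from the TCP to the fingertips, in m); z points along the fingers, y is the direction in which the jaws open and shut (so a half turn about z gives the same grasp; the last joint's range is limited). The gripper opens to 88 mm and grips with 3 to 60 N. Pads are 19 mm wide; open, the fingers measure 130 mm over their backs; the gripper's body (78 mm by 193 mm) begins 47 mm behind the grasp point.
Start: joints at [-53.222, 20.546, 0.682, 0, -70.136, -16.507], TCP at [0.234, -0.633, 0.246] pointing down, gripper open.
Joint ranges: [-176.03, 176.03], [-82.01, 121.73], [-58.28, 71.71], [-173.87, 95.51], [-174.79, -0.11], [-173.66, 173.66]. Speed limits (degrees/s): [136.94, 136.94, 172.46, 180, 180, 180].

INTERFACE

Orientations are given as [roll, pitch, yaw] about the fixed x, y, z axes, in that order (R = Rz(yaw) Ry(pitch) Rx(roll)).
In Python, from plant import r, optics gives the robot as it stands. The module is installed in compiled form; this text tells all that it offers.
- The arm moves only by the tool step_arm, never from a script. Its argument "increments" is a list of rows, each an object of numbers: "tx", "ty", "tz": the shift along the world's x, y, z in mm; "ax", "ay", "az": the turn, a rotation vector about the world's x, y, z in degrees; "claw": the gripper command: -1 is shut, 1 is fully open, values between are in proportion. In form: [{"tx": .., "ty": .., "tz": .., "ax": .., "ay": .., "az": .., "claw": ..}, ...]. A call has 1 to 12 rows; each row shifts and turns the commanded pose from where the row before left it; what a row does not reach is not made up. A row lasts 1/10 s, in which the tool goes at most 50 mm and 8.59 degrees, less where a joint would pass 70% of its speed; a pose out of reach is approached as far as the arm can. A call with a gripper value outside its range is refused whole. The fingers move at their own pace and stop on an object; "newtons" is the grip in N (left out, the last holds). Time passes only in rows, so rows that do not move let the fingers close. It gives the time, the measured TCP pose, the force and the opening at its end, in the units of the state.
- r.get_state(): the state, without advancing time (a new reading comes with each control period).
- optics.capture(name): name is "scene" or "top"; returns a dict with "image" (420x560x3 uint8, blue, green, red), "depth" (420x560 float32, m along the optical axis (not along the pixel's ray), 0 where there is no reading), "fx", "fy", "cx", "cy" (pixels), "R" (3x3) and "t" (3): a world point X has camera coordinates R X + t. Camera axes: x right, y down, z forward; pixel columns grow to the right and rows downward; lengths in m; the calibration is good to about 2 mm. A picture is of the moment at which its call begins.
- r.close_job(): hands the job in, once; it reports no verdict.
The state is a dict: "time_s": time; "joints": joint angles; "qd": joint speeds; "joint_torque": joint torques, N m; "tcp_pos": TCP position; "eef_rot": TCP orientation; "contact_force": force on the tool from outside, world axes, zero at the start; "moment": the same for the moment, N m; "gripper_width": finger opening in m.
Only numpy, scipy, OpenCV 4.12 (cv2) and the standard library are available. Lean on these libraries where they do the work, as an engineer would, in place of code of your own. Each camera call takes 0.05 s, during which the arm holds its last target. There are 200 camera calls.

TASK

Every seasoning has its own gap in the black rod rack: run a fingertip along the rack's top rail from its left-hand end as the robot faces it, touching the rail over the first, second and third gap in turn, and stop at the third. Then push the square tin that stands on the worktop in front of the rack along the worktop into that third gap, fully home against the stop bar at the back. Slide it, never lift or tip it, and leave everything else where it stands.

Things in the scene. Friction and masses are not known exactly. Their poses are not given: they have to be found in the camera images.
- tin: the job's tin: square stainless seasoning tin with a flat lid, 60 x 60 mm with 8 mm rounded upright corners, 64 mm high, 0.25 to 0.5 kg, closed and full. It stands alone on the bare worktop between the robot and the rack. Origin: centre of its underside; z up, x and y square to its faces; at the start its yaw is within 0.35 rad of the world's axes
- rack: black-coated steel rod rack screwed to the worktop: seven upright dividers of 6 mm rod, 76 mm apart along y, make six gaps, 70 mm clear, floorless, open to the front (-x, the robot's side). Origin: centre of its footprint; x to its back, y to its left end as the robot faces it, yawed up to 0.1 rad. Middle of gap n from the left: y = (3.5 - n) x 76 mm (gap 3: +38 mm)
- front3 (a point): middle of the mouth of the third gap, on the worktop, in the front plane of the dividers' front posts (rack x = -33 mm, y = +38 mm); axes as the rack's. The front posts are 45 mm high; from there the dividers' top edges rise backwards to the rail
- bar3 (a point): middle of the third gap on the front surface of the stop bar, 30 mm above the worktop (rack x = +24 mm, y = +38 mm); axes as the rack's. The 6 mm bar runs across the back of all the gaps; a tin pushed home lies against it
- gap3 (a point): where the centre of the underside of a tin comes to lie when fully home in the third gap, on the worktop (rack x = -6 mm, y = +38 mm); axes as the rack's. The front face of a tin at home stands 3 mm in front of the front posts
- rail1: the middle 40 mm of the rack's top rail over the first gap from the left-hand end (round, 12 mm thick, along y; smooth, level and straight over all six gaps, its top 96 mm above the worktop, at the rack's back, axis at rack x = +30 mm). Origin: on the rail's axis in the middle of the gap, 6 mm below the rail's top; axes as the rack's
- rail2: the middle 40 mm of the rack's top rail over the second gap from the left-hand end (round, 12 mm thick, along y; smooth, level and straight over all six gaps, its top 96 mm above the worktop, at the rack's back, axis at rack x = +30 mm). Origin: on the rail's axis in the middle of the gap, 6 mm below the rail's top; axes as the rack's
- rail3: the middle 40 mm of the rack's top rail over the third gap from the left-hand end (round, 12 mm thick, along y; smooth, level and straight over all six gaps, its top 96 mm above the worktop, at the rack's back, axis at rack x = +30 mm). Origin: on the rail's axis in the middle of the gap, 6 mm below the rail's top; axes as the rack's
- rail4: the middle 40 mm of the rack's top rail over the fourth gap from the left-hand end (round, 12 mm thick, along y; smooth, level and straight over all six gaps, its top 96 mm above the worktop, at the rack's back, axis at rack x = +30 mm). Origin: on the rail's axis in the middle of the gap, 6 mm below the rail's top; axes as the rack's
- rail5: the middle 40 mm of the rack's top rail over the fifth gap from the left-hand end (round, 12 mm thick, along y; smooth, level and straight over all six gaps, its top 96 mm above the worktop, at the rack's back, axis at rack x = +30 mm). Origin: on the rail's axis in the middle of the gap, 6 mm below the rail's top; axes as the rack's
- rail6: the middle 40 mm of the rack's top rail over the sixth gap from the left-hand end (round, 12 mm thick, along y; smooth, level and straight over all six gaps, its top 96 mm above the worktop, at the rack's back, axis at rack x = +30 mm). Origin: on the rail's axis in the middle of the gap, 6 mm below the rail's top; axes as the rack's
- tin_b: bystander in the rack: a square tin just like the job's tin (60 x 60 x 64 mm). The three bystanders in the rack stand home in gaps 1, 4 and 6, in any order; gaps 2, 3 and 5 are empty. Origin: centre of its underside
- jar_b: bystander in the rack: amber glass jar with a black cap, 56 mm across, 74 mm high. Origin: centre of its underside
- shaker_b: bystander in the rack: round aluminium shaker, 56 mm across, 72 mm high. Origin: centre of its underside
- mill: bystander: dark wooden pepper mill, 54 mm across, 182 mm high, left on the worktop. Origin: centre of its underside
- squeeze: bystander: clear plastic squeeze bottle, 56 mm across, 170 mm high, right on the worktop. Origin: centre of its underside
- deep_tin: bystander: open square steel container, 130 x 130 x 120 mm, left of the rack. Origin: centre of its underside
- knife: bystander: cook's knife with a black handle, about 290 mm long, lying on the wooden board at the right. Origin: under the bolster

How it is judged:
By the outcome, as a careful person would: the job done as asked, in the order asked, and still so for the second after the job is handed in, with the robot touching nothing.
It also fails if it takes over 67 s, if anything falls off the work surface, if the arm or the gripper's body presses on something with over 40 N, if the wrist force passes 120 N, or if a joint passes its speed limit or range.

## Working session

There is one attempt and no reset: what is moved stays moved. The work goes in short steps, Python scripts to look and compute and a tool call to move; the robot and the scene stay as the last step left them, time stands still between calls to the robot, and variables do not carry over. Pictures are saved under pics/ and viewed, about 8 in all and at most 12, crops included, and the job is handed in when it is done.

Besides the shell and the picture viewer there is one more tool, called after ">>>" by a JSON object that holds its "op" and its "data", one argument or row to a line. step_arm: Moves the arm, as the interface text tells. Its arguments: {"type":"object","properties":{"increments":{"type":"array","items":{"type":"object","properties":{"tx":{"type":"number"},"ty":{"type":"number"},"tz":{"type":"number"},"ax":{"type":"number"},"ay":{"type":"number"},"az":{"type":"number"},"claw":{"type":"number"}}}},"newtons":{"type":"number"}},"required":["increments"]}

```bash
mkdir -p pics
cat > h.py <<'E'
import numpy as np, cv2
from plant import r, optics
def cap(n):
    c=optics.capture(n); c['R']=np.array(c['R']); c['t']=np.array(c['t']); return c
def pts(c):
    v,u=np.mgrid[:420,:560]; d=c['depth']
    P=np.stack([(u-c['cx'])/c['fx']*d,(v-c['cy'])/c['fy']*d,d],-1)
    return (P-c['t'])@c['R']
def proj(c,X):
    q=np.atleast_2d(X)@c['R'].T+c['t']; return np.c_[c['fx']*q[:,0]/q[:,2]+c['cx'],c['fy']*q[:,1]/q[:,2]+c['cy']]
def ray(c,uv,z):
    uv=np.atleast_2d(uv).astype(float); d=np.c_[(uv[:,0]-c['cx'])/c['fx'],(uv[:,1]-c['cy'])/c['fy'],np.ones(len(uv))]@c['R']
    o=-c['R'].T@c['t']; return o+d*((z-o[2])/d[:,2])[:,None]
E
python3 - <<'E'
from h import *
for n in('scene','top'):
    c=cap(n); cv2.imwrite(f'pics/{n}0.png',c['image']); np.savez(f'{n}0.npz',**c)
    print(n,c['fx'],c['cx'],c['cy'],-c['R'].T@c['t'],c['R'][2])
print(r.get_state())
E
```

```text
scene 470.6115777262096 284.23146383935057 204.92619996631544 [ 1.09805319 -0.59317634  1.04904043] [-0.44772182  0.42341885 -0.78756692]
top 527.8438894374804 270.83185982948874 207.5005297705716 [ 0.20848093 -0.09826916  1.70656555] [ 0.19063809  0.00499569 -0.98164768]
{'time_s': 0.1, 'joints': array([-5.32219844e+01,  2.05876007e+01,  6.39143357e-01, -1.70487823e-02,
       -7.01359797e+01, -1.65072209e+01]), 'qd': array([-0.03317212, -0.04523688,  0.16595257, -0.01897068,  0.02126735,
       -0.05175061]), 'joint_torque': array([-1.26188821e-03, -5.84164310e+01,  2.93749791e+01,  7.01554924e+00,
        1.01432964e-02, -5.50372965e-05]), 'tcp_pos': array([ 0.23369474, -0.63282044,  0.24471639]), 'eef_rot': array([ 1.79914489e+02, -8.62651848e-03, -1.59735004e+02]), 'contact_force': array([-0.14369452,  0.66461583, -0.09441479]), 'moment': array([ 0.00291663,  0.01078991, -0.06415545]), 'gripper_width': 0.08761437145048273}
```

View pics/top0.png

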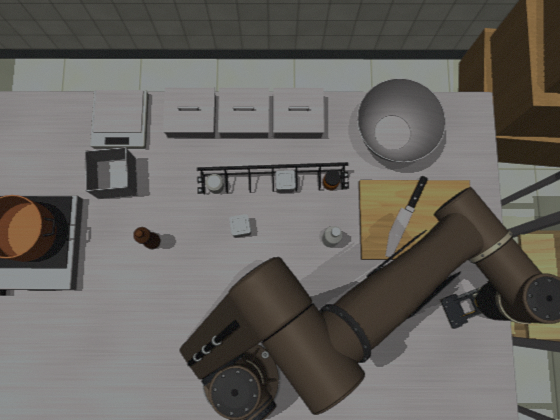

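View pics/scene0.png

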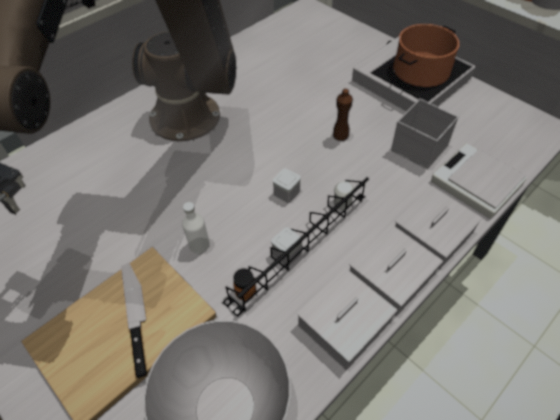

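The top view shows the rack from (198,167) to (348,163), with its left end on the left. The shaker is in gap 1, a tin in gap 4 and the jar in gap 6. The job's tin is at (240,226), the mill at (147,238) and the squeeze bottle at (333,236). The scene view agrees.

```bash
cat > loc.py <<'E'
from h import *
def tin(c,box,ref=None):
    P=pts(c); x0,y0,x1,y1=box
    m=np.zeros((420,560),bool); m[y0:y1,x0:x1]=1
    m&=(abs(P[...,2]-.064)<.012)&(c['depth']>0)
    m=m.astype(np.uint8); n,l,s,ce=cv2.connectedComponentsWithStats(m); k=1+np.argmax(s[1:,4]); m=l==k
    v,u=np.nonzero(m); X=ray(c,np.c_[u,v],.064)
    (cx,cy),(w,h),a=cv2.minAreaRect((X[:,:2]*1000).astype(np.float32))
    return np.array([cx,cy]),(w,h),(a+45)%90-45,np.median(P[m][:,2]),len(u)
E
python3 - <<'E'
from loc import *
for n,b,br in(('top',(220,205,260,245),(190,150,355,200)),('scene',(260,155,310,210),(215,165,380,320))):
    c=dict(np.load(n+'0.npz')); P=pts(c); print(n,tin(c,b))
    g=c['image'].max(-1); m=np.zeros((420,560),bool); m[br[1]:br[3],br[0]:br[2]]=1
    m&=(g<70)&(P[...,2]>.075)&(P[...,2]<.108)
    v,u=np.nonzero(m); X=ray(c,np.c_[u,v],.090)[:,:2]*1000
    # robust line y->x
    k=np.ones(len(X),bool)
    for _ in range(6):
        p=np.polyfit(X[k,1],X[k,0],1); res=X[:,0]-np.polyval(p,X[:,1]); k=abs(res)<7
    print(' rail n',k.sum(),'slope deg',np.degrees(np.arctan(p[0])),'p',p,'y range',X[k,1].min(),X[k,1].max(),'resid',res[k].std(), 'z',np.median(P[m][k][:,2]))
    for nm,bb in (('tinb',(272,168,298,192)),) if n=='top' else (('tinb',(270,225,305,262)),):
        print(nm,tin(c,bb))
    im=cv2.resize(c['image'][br[1]-5:br[3]+50 if n=='top' else br[3]+5,br[0]-5:br[2]+5],None,fx=4,fy=4,interpolation=2)
    cv2.imwrite(f'pics/crop_{n}.png',im); print(im.shape)
E
```

```text
top (array([472.56652832,   9.67185211]), (62.517425537109375, 60.616790771484375), 10.03300952911377, np.float64(0.062054649961740066), 367)
 rail n 528 slope deg -2.183229841509357 p [-3.81230018e-02  6.51983734e+02] y range -330.86929690566484 144.38297806807705 resid 3.327624900333431 z 0.09419318400084135
tinb (array([ 619.09417725, -138.17353821]), (62.637474060058594, 64.23541259765625), 0.17666639387607574, np.float64(0.062432666272834454), 371)
(420, 700, 3)
scene (array([477.69894409,   3.92526627]), (66.56153106689453, 68.77733612060547), 10.657846450805664, np.float64(0.06379727433098345), 425)
 rail n 680 slope deg -2.1331886726408973 p [-3.72483782e-02  6.52380981e+02] y range -335.25862906000367 144.11769405735674 resid 3.3075306537257427 z 0.09572802212358239
tinb (array([ 614.43994141, -135.004776  ]), (48.457454681396484, 87.82783508300781), 2.329164505004883, np.float64(0.06424560782109529), 441)
(660, 700, 3)
```

View pics/crop_top.png

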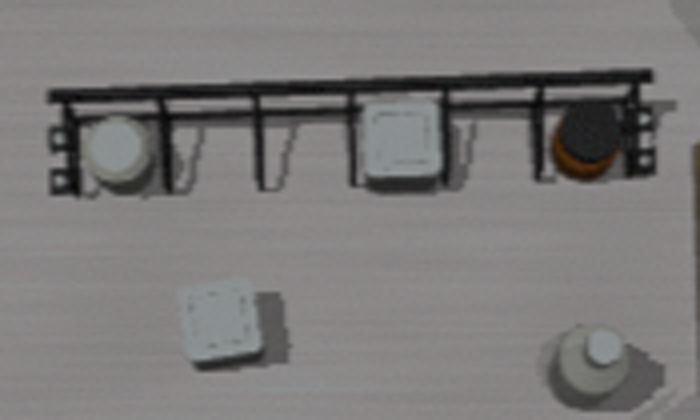

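Run:
```python
from h import *
from scipy.signal import find_peaks
c=dict(np.load('top0.npz')); g=c['image'].max(-1).astype(np.float32)
yaw=np.radians(2.16); O=np.array([625.7,-95.4]); R=np.array([[np.cos(yaw),-np.sin(yaw)],[np.sin(yaw),np.cos(yaw)]])
ys=np.arange(-260,260,.5)
for rx in(-26,-20,-12,-4,4,12):
    z=45+(rx+33)/63*45
    q=np.c_[(np.c_[np.full(len(ys),rx),ys]@R.T+O),np.full(len(ys),z)]/1000
    uv=proj(c,q).astype(np.float32); s=cv2.remap(g,uv[:,0],uv[:,1],1).ravel()
    s=cv2.GaussianBlur(s[:,None],(1,9),0).ravel()
    pk,_=find_peaks(-s,prominence=25); print(rx,[(float(ys[i]),int(s[i])) for i in pk])
# rail x profile at mid gaps
xs=np.arange(0,60,.5)
for n,cc in(('top',c),('scene',dict(np.load('scene0.npz')))):
  g=cc['image'].max(-1).astype(np.float32)
  for ry in(190,114,38,-38,-114):
    q=np.c_[(np.c_[xs,np.full(len(xs),ry)]@R.T+O),np.full(len(xs),92)]/1000
    uv=proj(cc,q).astype(np.float32); s=cv2.remap(g,uv[:,0],uv[:,1],1).ravel(); w=np.clip(s.max()*.6-s,0,None)*(abs(xs-30)<14)
    print(n,ry,'rail x',(w*xs).sum()/w.sum())
print('rail1',R@[30,190]+O,'rail3',R@[30,38]+O,'gap3',R@[-6,38]+O)
for nm,(u,v) in dict(mill=(141,234),sq=(333,236)).items(): print(nm,pts(c)[v,u],ray(c,(u,v),.17))
P=pts(c); print('behind z',np.percentile(P[95:135,170:320,2],[50,99]))
```

```text
-26 [(-241.0, 62), (-223.5, 16), (-190.5, 25), (-149.0, 32), (-75.0, 37), (0.0, 48), (55.0, 96), (75.0, 42), (129.0, 97), (150.5, 23), (165.5, 47), (225.5, 21), (242.0, 82)]
-20 [(-225.0, 25), (-149.0, 29), (-75.5, 38), (0.0, 51), (54.5, 98), (75.0, 47), (150.5, 20), (225.5, 27)]
-12 [(-241.0, 100), (-204.0, 32), (-148.5, 29), (-75.0, 34), (0.0, 49), (51.0, 100), (75.5, 41), (125.0, 96), (150.0, 22), (225.5, 37)]
-4 [(-224.5, 22), (-148.5, 26), (-96.5, 95), (-75.0, 33), (0.0, 52), (47.5, 99), (75.0, 38), (121.0, 98), (149.5, 26), (225.0, 23)]
4 [(-238.0, 59), (-220.5, 24), (-187.0, 30), (-146.5, 29), (-74.5, 34), (1.5, 47), (75.0, 31), (120.5, 95), (149.5, 27), (225.0, 22), (239.5, 74)]
12 [(-145.5, 15), (74.5, 22), (148.0, 14), (219.0, 19)]
top 190 rail x 29.04015156579658
top 114 rail x 29.2345733967721
top 38 rail x 29.343564840772594
top -38 rail x 29.18471003346644
top -114 rail x 29.598351677914252
scene 190 rail x 30.905448271628657
scene 114 rail x 29.74470081059254
scene 38 rail x 31.192298526488504
scene -38 rail x 32.88237783482513
scene -114 rail x 30.117056123600747
rail1 [648.51754947  95.59570528] rail3 [654.24645724 -56.29629456] gap3 [618.27203622 -57.65314114]
mill [0.42473719 0.28825264 0.18049911] [[0.426225   0.29091185 0.17      ]]
sq [ 0.42735146 -0.27725088  0.13406818] [[ 0.42235023 -0.27316112  0.17      ]]
behind z [0.06689156 0.09267217]
```

>>> {"op": "step_arm", "data": {
  "increments": [
    {"tz": 50, "claw": -1},
    {"tx": 20, "ty": 35, "az": 7, "claw": -1},
    {"tx": 20, "ty": 35, "az": 7, "claw": -1},
    {"tx": 20, "ty": 35, "az": 7, "claw": -1},
    {"tx": 20, "ty": 35, "az": 7, "claw": -1},
    {"tx": 20, "ty": 35, "az": 7, "claw": -1},
    {"tx": 20, "ty": 35, "az": 7, "claw": -1},
    {"tx": 20, "ty": 35, "az": 7, "claw": -1},
    {"tx": 20, "ty": 35, "az": 7, "claw": -1},
    {"tx": 20, "ty": 35, "az": 7, "claw": -1},
    {"tx": 20, "ty": 35, "az": 7, "claw": -1},
    {"tx": 20, "ty": 35, "claw": -1}
  ]
}}

```text
$.increments[0]: bad value
```

>>> {"op": "step_arm", "data": {
  "increments": [
    {"tx": 0, "ty": 0, "tz": 45, "ax": 0, "ay": 0, "az": 0, "claw": -1}
  ]
}}

```text
time_s: 0.2
tcp_pos: [0.2328, -0.6301, 0.2835]
eef_rot: [179.3, -0.1, -159.8]
contact_force: [1.0, -1.1, 0.2]
gripper_width: 0.0837
```

>>> {"op": "step_arm", "data": {
  "increments": [
    {"tx": 22, "ty": 41, "tz": 1, "ax": 0, "ay": 0, "az": 6, "claw": -1},
    {"tx": 22, "ty": 41, "tz": 0, "ax": 0, "ay": 0, "az": 6, "claw": -1},
    {"tx": 22, "ty": 41, "tz": 0, "ax": 0, "ay": 0, "az": 6, "claw": -1},
    {"tx": 22, "ty": 41, "tz": 0, "ax": 0, "ay": 0, "az": 6, "claw": -1},
    {"tx": 22, "ty": 41, "tz": 0, "ax": 0, "ay": 0, "az": 6, "claw": -1},
    {"tx": 22, "ty": 41, "tz": 0, "ax": 0, "ay": 0, "az": 6, "claw": -1},
    {"tx": 22, "ty": 41, "tz": 0, "ax": 0, "ay": 0, "az": 6, "claw": -1},
    {"tx": 22, "ty": 41, "tz": 0, "ax": 0, "ay": 0, "az": 6, "claw": -1},
    {"tx": 22, "ty": 41, "tz": 0, "ax": 0, "ay": 0, "az": 6, "claw": -1},
    {"tx": 22, "ty": 41, "tz": 0, "ax": 0, "ay": 0, "az": 6, "claw": -1},
    {"tx": 22, "ty": 41, "tz": 0, "ax": 0, "ay": 0, "az": 6, "claw": -1},
    {"tx": 22, "ty": 41, "tz": 0, "ax": 0, "ay": 0, "az": 6, "claw": -1}
  ]
}}

```text
time_s: 1.4
tcp_pos: [0.4982, -0.1392, 0.2916]
eef_rot: [-180.0, 0.0, -87.5]
contact_force: [1.4, -0.7, -0.3]
gripper_width: 0.0008
```

>>> {"op": "step_arm", "data": {
  "increments": [
    {"tx": 23, "ty": 42, "tz": 0, "ax": 0, "ay": 0, "az": 0, "claw": -1},
    {"tx": 23, "ty": 42, "tz": 0, "ax": 0, "ay": 0, "az": 0, "claw": -1},
    {"tx": 23, "ty": 42, "tz": 0, "ax": 0, "ay": 0, "az": 0, "claw": -1},
    {"tx": 23, "ty": 42, "tz": 0, "ax": 0, "ay": 0, "az": 0, "claw": -1},
    {"tx": 23, "ty": 42, "tz": 0, "ax": 0, "ay": 0, "az": 0, "claw": -1},
    {"tx": 23, "ty": 38, "tz": 0, "ax": 0, "ay": 0, "az": 0, "claw": -1},
    {"tx": 0, "ty": 0, "tz": -40, "ax": 0, "ay": 0, "az": 0, "claw": -1},
    {"tx": 0, "ty": 0, "tz": -40, "ax": 0, "ay": 0, "az": 0, "claw": -1},
    {"tx": 0, "ty": 0, "tz": -40, "ax": 0, "ay": 0, "az": 0, "claw": -1},
    {"tx": 0, "ty": 0, "tz": -20, "ax": 0, "ay": 0, "az": 0, "claw": -1},
    {"tx": 0, "ty": 0, "tz": 0, "ax": 0, "ay": 0, "az": 0, "claw": -1},
    {"tx": 0, "ty": 0, "tz": 0, "ax": 0, "ay": 0, "az": 0, "claw": -1}
  ]
}}

```text
time_s: 2.6
tcp_pos: [0.6361, 0.1068, 0.1519]
eef_rot: [180.0, -0.0, -87.7]
contact_force: [-0.5, 0.4, 0.2]
gripper_width: 0.0
```

>>> {"op": "step_arm", "data": {
  "increments": [
    {"tx": 2, "ty": 8, "tz": -20, "ax": 0, "ay": 0, "az": 0, "claw": -1},
    {"tx": 0, "ty": 0, "tz": -12, "ax": 0, "ay": 0, "az": 0, "claw": -1},
    {"tx": 0, "ty": 0, "tz": -2, "ax": 0, "ay": 0, "az": 0, "claw": -1},
    {"tx": 0, "ty": 0, "tz": 0, "ax": 0, "ay": 0, "az": 0, "claw": -1}
  ]
}}

```text
time_s: 3.0
tcp_pos: [0.638, 0.1146, 0.1181]
eef_rot: [-180.0, -0.0, -87.7]
contact_force: [-0.3, 0.8, -0.1]
gripper_width: 0.0003
```

>>> {"op": "step_arm", "data": {
  "increments": [
    {"tx": 0, "ty": 0, "tz": -1, "ax": 0, "ay": 0, "az": 0, "claw": -1},
    {"tx": 0, "ty": 0, "tz": -1, "ax": 0, "ay": 0, "az": 0, "claw": -1},
    {"tx": 0, "ty": 0, "tz": 0, "ax": 0, "ay": 0, "az": 0, "claw": -1}
  ]
}}

```text
time_s: 3.3
tcp_pos: [0.638, 0.1148, 0.116]
eef_rot: [-180.0, 0.0, -87.7]
contact_force: [-0.5, -0.3, -0.0]
gripper_width: 0.0003
```

>>> {"op": "step_arm", "data": {
  "increments": [
    {"tx": 0, "ty": 0, "tz": -1, "ax": 0, "ay": 0, "az": 0, "claw": -1},
    {"tx": 0, "ty": 0, "tz": 0, "ax": 0, "ay": 0, "az": 0, "claw": -1}
  ]
}}

```text
time_s: 3.5
tcp_pos: [0.6381, 0.1148, 0.1149]
eef_rot: [-180.0, 0.0, -87.7]
contact_force: [-0.7, 0.3, 2.3]
gripper_width: 0.0001
```

>>> {"op": "step_arm", "data": {
  "increments": [
    {"tx": 0, "ty": 0, "tz": -0.5, "ax": 0, "ay": 0, "az": 0, "claw": -1},
    {"tx": 0, "ty": 0, "tz": 0, "ax": 0, "ay": 0, "az": 0, "claw": -1}
  ]
}}

```text
time_s: 3.7
tcp_pos: [0.6381, 0.1149, 0.1146]
eef_rot: [-180.0, 0.0, -87.7]
contact_force: [-0.8, -0.3, 4.6]
gripper_width: 0.0002
```

>>> {"op": "step_arm", "data": {
  "increments": [
    {"tx": 0.4, "ty": -10, "tz": 0, "ax": 0, "ay": 0, "az": 0, "claw": -1},
    {"tx": 0.4, "ty": -10, "tz": 0, "ax": 0, "ay": 0, "az": 0, "claw": -1}
  ]
}}

```text
time_s: 3.9
tcp_pos: [0.6392, 0.0951, 0.1145]
eef_rot: [-179.9, 0.1, -87.7]
contact_force: [-0.4, 4.0, 4.6]
gripper_width: 0.0006
```

>>> {"op": "step_arm", "data": {
  "increments": [
    {"tx": 0.4, "ty": -10, "tz": 0, "ax": 0, "ay": 0, "az": 0, "claw": -1},
    {"tx": 0.4, "ty": -10, "tz": 0, "ax": 0, "ay": 0, "az": 0, "claw": -1},
    {"tx": 0.4, "ty": -10, "tz": 0, "ax": 0, "ay": 0, "az": 0, "claw": -1},
    {"tx": 0.4, "ty": -10, "tz": 0, "ax": 0, "ay": 0, "az": 0, "claw": -1},
    {"tx": 0.3, "ty": -10, "tz": 0, "ax": 0, "ay": 0, "az": 0, "claw": -1},
    {"tx": 0.4, "ty": -10, "tz": 0, "ax": 0, "ay": 0, "az": 0, "claw": -1},
    {"tx": 0.3, "ty": -10, "tz": 0, "ax": 0, "ay": 0, "az": 0, "claw": -1},
    {"tx": 0.4, "ty": -6, "tz": 0, "ax": 0, "ay": 0, "az": 0, "claw": -1}
  ]
}}

```text
time_s: 4.7
tcp_pos: [0.6416, 0.0177, 0.1143]
eef_rot: [-180.0, 0.0, -87.8]
contact_force: [-1.5, 3.8, 5.9]
gripper_width: 0.0002
```

>>> {"op": "step_arm", "data": {
  "increments": [
    {"tx": 0.4, "ty": -10, "tz": 0, "ax": 0, "ay": 0, "az": 0, "claw": -1},
    {"tx": 0.4, "ty": -10, "tz": 0, "ax": 0, "ay": 0, "az": 0, "claw": -1},
    {"tx": 0.4, "ty": -10, "tz": 0, "ax": 0, "ay": 0, "az": 0, "claw": -1},
    {"tx": 0.4, "ty": -10, "tz": 0, "ax": 0, "ay": 0, "az": 0, "claw": -1},
    {"tx": 0.3, "ty": -10, "tz": 0, "ax": 0, "ay": 0, "az": 0, "claw": -1},
    {"tx": 0.4, "ty": -10, "tz": 0, "ax": 0, "ay": 0, "az": 0, "claw": -1},
    {"tx": 0.3, "ty": -10, "tz": 0, "ax": 0, "ay": 0, "az": 0, "claw": -1},
    {"tx": 0.2, "ty": -5, "tz": 0, "ax": 0, "ay": 0, "az": 0, "claw": -1},
    {"tx": 0, "ty": 0, "tz": 0, "ax": 0, "ay": 0, "az": 0, "claw": -1},
    {"tx": 0, "ty": 0, "tz": 0, "ax": 0, "ay": 0, "az": 0, "claw": -1}
  ]
}}

```text
time_s: 5.7
tcp_pos: [0.644, -0.0578, 0.1144]
eef_rot: [180.0, -0.0, -87.8]
contact_force: [-0.9, 0.3, 5.5]
gripper_width: 0.0007
```

>>> {"op": "step_arm", "data": {
  "increments": [
    {"tx": 0, "ty": 0, "tz": 15, "ax": 0, "ay": 0, "az": 0, "claw": -1},
    {"tx": 0, "ty": 0, "tz": 45, "ax": 0, "ay": 0, "az": 0, "claw": -1},
    {"tx": -10, "ty": 5, "tz": 30, "ax": 0, "ay": 0, "az": 0, "claw": -1},
    {"tx": -34, "ty": 25, "tz": 0, "ax": 0, "ay": 0, "az": 4, "claw": -1},
    {"tx": -34, "ty": 25, "tz": 0, "ax": 0, "ay": 0, "az": 4, "claw": -1},
    {"tx": -34, "ty": 25, "tz": 0, "ax": 0, "ay": 0, "az": 0, "claw": -1},
    {"tx": -34, "ty": 25, "tz": 0, "ax": 0, "ay": 0, "az": 0, "claw": -1},
    {"tx": -34, "ty": 18, "tz": 0, "ax": 0, "ay": 0, "az": 0, "claw": -1},
    {"tx": 0, "ty": 0, "tz": 0, "ax": 0, "ay": 0, "az": 0, "claw": -1},
    {"tx": 0, "ty": 0, "tz": -45, "ax": 0, "ay": 0, "az": 0, "claw": -1},
    {"tx": 0, "ty": 0, "tz": -45, "ax": 0, "ay": 0, "az": 0, "claw": -1},
    {"tx": 0, "ty": 0, "tz": 0, "ax": 0, "ay": 0, "az": 0, "claw": -1}
  ]
}}

```text
time_s: 6.9
tcp_pos: [0.4605, 0.0639, 0.1092]
eef_rot: [179.4, -0.2, -79.8]
contact_force: [-0.9, -0.3, 0.4]
gripper_width: 0.0005
```

>>> {"op": "step_arm", "data": {
  "increments": [
    {"tx": 4, "ty": 2, "tz": -35, "ax": 0, "ay": 0, "az": 0, "claw": -1},
    {"tx": 0, "ty": 0, "tz": -30, "ax": 0, "ay": 0, "az": 0, "claw": -1},
    {"tx": 0, "ty": 0, "tz": -5, "ax": 0, "ay": 0, "az": 0, "claw": -1},
    {"tx": 0, "ty": 0, "tz": 0, "ax": 0, "ay": 0, "az": 0, "claw": -1}
  ]
}}

```text
time_s: 7.3
tcp_pos: [0.4687, 0.0682, 0.0446]
eef_rot: [179.9, -0.1, -79.7]
contact_force: [0.8, -0.0, 0.1]
gripper_width: 0.0007
```

Run:
```python
from h import *
a=cap('top')['image'][145:285,190:360]; cv2.imwrite('pics/a1.png',cv2.resize(a,None,fx=4,fy=4,interpolation=2))
print(r.get_state()['tcp_pos'])
```

```text
[0.46928612 0.06870005 0.04535622]
```

View pics/a1.png

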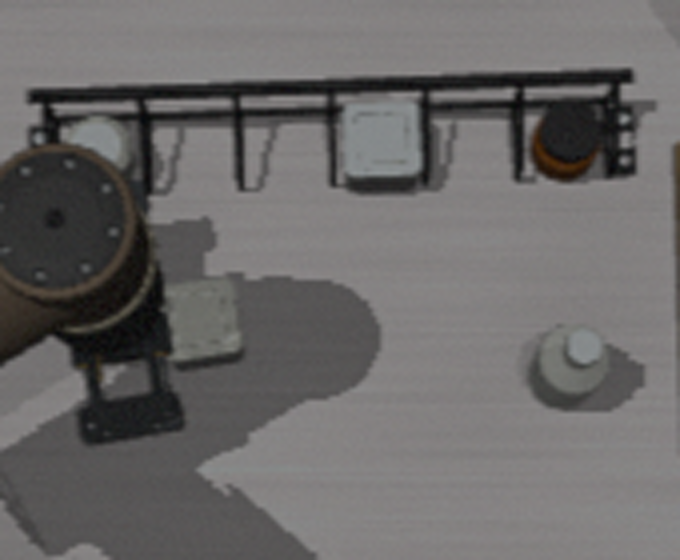

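>>> {"op": "step_arm", "data": {
  "increments": [
    {"tx": -2, "ty": -8, "tz": -4, "ax": 0, "ay": 0, "az": 0, "claw": -1},
    {"tx": 0, "ty": -8, "tz": 0, "ax": 0, "ay": 0, "az": 0, "claw": -1},
    {"tx": 0, "ty": -6, "tz": 0, "ax": 0, "ay": 0, "az": 0, "claw": -1},
    {"tx": 0, "ty": -6, "tz": 0, "ax": 0, "ay": 0, "az": 0, "claw": -1},
    {"tx": 0, "ty": -5, "tz": 0, "ax": 0, "ay": 0, "az": 0, "claw": -1},
    {"tx": 0.5, "ty": -5, "tz": 0, "ax": 0, "ay": 0, "az": -1, "claw": -1},
    {"tx": 0.5, "ty": -5, "tz": 0, "ax": 0, "ay": 0, "az": -1, "claw": -1},
    {"tx": 0.5, "ty": -5, "tz": 0, "ax": 0, "ay": 0, "az": -1, "claw": -1}
  ]
}}

```text
time_s: 8.15
tcp_pos: [0.4683, 0.0207, 0.0402]
eef_rot: [-180.0, 0.0, -82.8]
contact_force: [0.3, 4.4, 3.0]
gripper_width: 0.0005
```

>>> {"op": "step_arm", "data": {
  "increments": [
    {"tx": 0.5, "ty": -5, "tz": 0, "ax": 0, "ay": 0, "az": -1, "claw": -1},
    {"tx": 0.5, "ty": -5, "tz": 0, "ax": 0, "ay": 0, "az": -1, "claw": -1},
    {"tx": 0.5, "ty": -5, "tz": 0, "ax": 0, "ay": 0, "az": -1, "claw": -1},
    {"tx": 0.5, "ty": -5, "tz": 0, "ax": 0, "ay": 0, "az": -1, "claw": -1},
    {"tx": 0.5, "ty": -5, "tz": 0, "ax": 0, "ay": 0, "az": -1, "claw": -1},
    {"tx": 0.5, "ty": -5, "tz": 0, "ax": 0, "ay": 0, "az": 0, "claw": -1},
    {"tx": 0.5, "ty": -5, "tz": 0, "ax": 0, "ay": 0, "az": 0, "claw": -1}
  ]
}}

```text
time_s: 8.85
tcp_pos: [0.4712, -0.0147, 0.04]
eef_rot: [180.0, -0.0, -87.7]
contact_force: [0.2, 4.5, 3.4]
gripper_width: 0.0004
```

>>> {"op": "step_arm", "data": {
  "increments": [
    {"tx": 0.3, "ty": -4, "tz": 0, "ax": 0, "ay": 0, "az": 0, "claw": -1},
    {"tx": 0.2, "ty": -3, "tz": 0, "ax": 0, "ay": 0, "az": 0, "claw": -1},
    {"tx": 0, "ty": 0, "tz": 0, "ax": 0, "ay": 0, "az": 0, "claw": -1},
    {"tx": 0, "ty": 5, "tz": 0, "ax": 0, "ay": 0, "az": 0, "claw": -1},
    {"tx": 0, "ty": 30, "tz": 0, "ax": 0, "ay": 0, "az": 0, "claw": -1},
    {"tx": 0, "ty": 40, "tz": 0, "ax": 0, "ay": 0, "az": 0, "claw": -1},
    {"tx": 0, "ty": 10, "tz": 30, "ax": 0, "ay": 0, "az": 0, "claw": -1},
    {"tx": 0, "ty": 0, "tz": 45, "ax": 0, "ay": 0, "az": 0, "claw": -1},
    {"tx": 0, "ty": 0, "tz": 0, "ax": 0, "ay": 0, "az": 0, "claw": -1}
  ]
}}

```text
time_s: 9.75
tcp_pos: [0.4745, 0.0658, 0.1198]
eef_rot: [-179.6, 0.1, -87.6]
contact_force: [2.0, -0.5, -0.1]
gripper_width: 0.0006
```

Run:
```python
from loc import *
for n in('top','scene'):
    c=cap(n); np.savez(n+'1.npz',**c); u,v=proj(c,[.474,-.063,.064])[0].astype(int)
    print(n,u,v,tin(c,(u-25,v-22,u+25,v+22)))
    a=c['image'][v-70:v+70,u-85:u+85]; cv2.imwrite(f'pics/b_{n}.png',cv2.resize(a,None,fx=4,fy=4,interpolation=2))
```

```text
top 262 224 (array([472.91897583, -60.65514374]), (60.62261199951172, 60.0302619934082), 0.23898038268089294, np.float64(0.06235272343935747), 373)
scene 267 191 (array([478.10339355, -65.89949036]), (67.57918548583984, 68.08648681640625), 2.270179033279419, np.float64(0.06365219217454818), 454)
```

View pics/b_top.png

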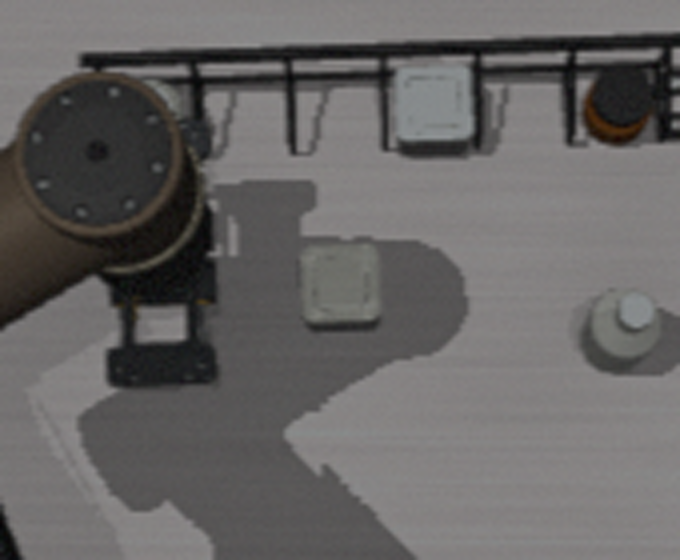

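>>> {"op": "step_arm", "data": {
  "increments": [
    {"tx": -10, "ty": -14, "tz": 20, "ax": 0, "ay": 0, "az": -8, "claw": -1},
    {"tx": -10, "ty": -14, "tz": 0, "ax": 0, "ay": 0, "az": -8, "claw": -1},
    {"tx": -10, "ty": -14, "tz": 0, "ax": 0, "ay": 0, "az": -8, "claw": -1},
    {"tx": -10, "ty": -14, "tz": 0, "ax": 0, "ay": 0, "az": -8, "claw": -1},
    {"tx": -10, "ty": -14, "tz": 0, "ax": 0, "ay": 0, "az": -8, "claw": -1},
    {"tx": -10, "ty": -14, "tz": 0, "ax": 0, "ay": 0, "az": -8, "claw": -1},
    {"tx": 0, "ty": -14, "tz": 0, "ax": 0, "ay": 0, "az": -8, "claw": -1},
    {"tx": 0, "ty": -14, "tz": 0, "ax": 0, "ay": 0, "az": -8, "claw": -1},
    {"tx": 0, "ty": -14, "tz": 0, "ax": 0, "ay": 0, "az": -8, "claw": -1},
    {"tx": 0, "ty": -5, "tz": 0, "ax": 0, "ay": 0, "az": -8, "claw": -1},
    {"tx": 0, "ty": 0, "tz": 0, "ax": 0, "ay": 0, "az": -8, "claw": -1},
    {"tx": 0, "ty": 0, "tz": 0, "ax": 0, "ay": 0, "az": -2, "claw": -1}
  ]
}}

```text
time_s: 11.05
tcp_pos: [0.4107, -0.0678, 0.1338]
eef_rot: [-180.0, -0.2, -178.1]
contact_force: [0.3, 0.3, -1.0]
gripper_width: 0.0005
```

>>> {"op": "step_arm", "data": {
  "increments": [
    {"tx": 0, "ty": 4, "tz": -40, "ax": 0, "ay": 0, "az": 0, "claw": -1},
    {"tx": 0, "ty": 0, "tz": -40, "ax": 0, "ay": 0, "az": 0, "claw": -1},
    {"tx": 0, "ty": 0, "tz": -15, "ax": 0, "ay": 0, "az": 0, "claw": -1},
    {"tx": 0, "ty": 0, "tz": 0, "ax": 0, "ay": 0, "az": 0, "claw": -1},
    {"tx": 0, "ty": 0, "tz": 0, "ax": 0, "ay": 0, "az": 0, "claw": -1}
  ]
}}

```text
time_s: 11.55
tcp_pos: [0.4114, -0.0634, 0.0397]
eef_rot: [-180.0, -0.1, -177.7]
contact_force: [-0.2, 0.2, 0.8]
gripper_width: 0.0002
```

>>> {"op": "step_arm", "data": {
  "increments": [
    {"tx": 10, "ty": 0, "tz": 0, "ax": 0, "ay": 0, "az": 0, "claw": -1},
    {"tx": 6, "ty": 0, "tz": 0, "ax": 0, "ay": 0, "az": 0, "claw": -1},
    {"tx": 5, "ty": 0, "tz": 0, "ax": 0, "ay": 0, "az": 0, "claw": -1},
    {"tx": 5, "ty": 0.2, "tz": 0, "ax": 0, "ay": 0, "az": 0, "claw": -1},
    {"tx": 6, "ty": 0.2, "tz": 0, "ax": 0, "ay": 0, "az": 0, "claw": -1},
    {"tx": 6, "ty": 0.2, "tz": 0, "ax": 0, "ay": 0, "az": 0, "claw": -1},
    {"tx": 6, "ty": 0.2, "tz": 0, "ax": 0, "ay": 0, "az": 0, "claw": -1},
    {"tx": 6, "ty": 0.2, "tz": 0, "ax": 0, "ay": 0, "az": 0, "claw": -1},
    {"tx": 6, "ty": 0.2, "tz": 0, "ax": 0, "ay": 0, "az": 0, "claw": -1},
    {"tx": 6, "ty": 0.2, "tz": 0, "ax": 0, "ay": 0, "az": 0, "claw": -1},
    {"tx": 6, "ty": 0.2, "tz": 0, "ax": 0, "ay": 0, "az": 0, "claw": -1},
    {"tx": 6, "ty": 0.2, "tz": 0, "ax": 0, "ay": 0, "az": 0, "claw": -1}
  ]
}}

```text
time_s: 12.75
tcp_pos: [0.4868, -0.0612, 0.04]
eef_rot: [180.0, 0.0, -177.7]
contact_force: [-3.2, 0.8, 1.0]
gripper_width: 0.0004
```

>>> {"op": "step_arm", "data": {
  "increments": [
    {"tx": 6, "ty": 0.2, "tz": 0, "ax": 0, "ay": 0, "az": 0, "claw": -1},
    {"tx": 6, "ty": 0.2, "tz": 0, "ax": 0, "ay": 0, "az": 0, "claw": -1},
    {"tx": 6, "ty": 0.2, "tz": 0, "ax": 0, "ay": 0, "az": 0, "claw": -1},
    {"tx": 0, "ty": 0, "tz": 0, "ax": 0, "ay": 0, "az": 0, "claw": -1}
  ]
}}

```text
time_s: 13.15
tcp_pos: [0.5056, -0.0605, 0.0401]
eef_rot: [180.0, 0.1, -177.7]
contact_force: [-0.1, 0.7, 0.3]
gripper_width: 0.0005
```

Run:
```python
from loc import *
ims=[]
for n in('top','scene'):
    c=cap(n); np.savez(n+'2.npz',**c); u,v=proj(c,[.56,-.06,.064])[0].astype(int)
    print(n,u,v,tin(c,(u-25,v-25,u+25,v+25)))
    a=c['image'][v-45:v+45,u-50:u+50]; ims.append(cv2.resize(a,None,fx=4,fy=4,interpolation=2))
cv2.imwrite('pics/c.png',np.hstack(ims)); print(r.get_state()['tcp_pos'])
```

```text
top 261 197 (array([ 615.72344971, -120.53560638]), (56.02113342285156, 28.903358459472656), 0.13549312949180603, np.float64(0.061816395365842186), 165)
scene 291 208 (array([551.4909668 , -63.17167282]), (66.6806411743164, 67.04834747314453), 0.7069712281227112, np.float64(0.06395879492662886), 433)
[ 0.50483234 -0.06060053  0.04015056]
```

View pics/c.png

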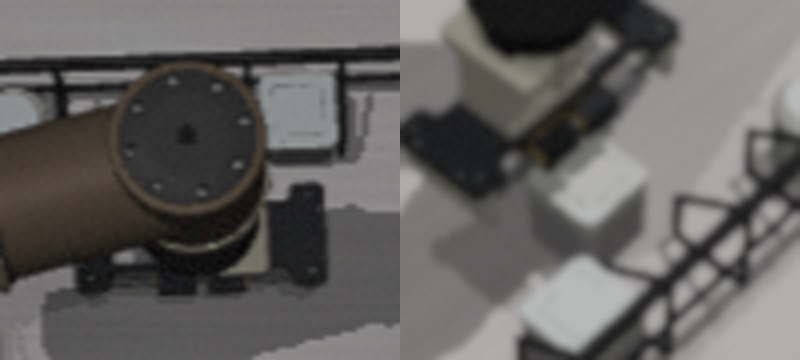

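>>> {"op": "step_arm", "data": {
  "increments": [
    {"tx": 4, "ty": 0, "tz": 0, "ax": 0, "ay": 0, "az": 0, "claw": -1},
    {"tx": 5, "ty": 0.1, "tz": 0, "ax": 0, "ay": 0, "az": 0, "claw": -1},
    {"tx": 5, "ty": 0.1, "tz": 0, "ax": 0, "ay": 0, "az": 0, "claw": -1},
    {"tx": 5, "ty": 0.1, "tz": 0, "ax": 0, "ay": 0, "az": 0, "claw": -1},
    {"tx": 5, "ty": 0.1, "tz": 0, "ax": 0, "ay": 0, "az": 0, "claw": -1},
    {"tx": 4, "ty": 0.1, "tz": 0, "ax": 0, "ay": 0, "az": 0, "claw": -1}
  ]
}}

```text
time_s: 13.85
tcp_pos: [0.5323, -0.0603, 0.04]
eef_rot: [-180.0, -0.0, -177.7]
contact_force: [-5.5, -0.8, 4.0]
gripper_width: 0.0004
```

>>> {"op": "step_arm", "data": {
  "increments": [
    {"tx": 4, "ty": 0.1, "tz": 0, "ax": 0, "ay": 0, "az": 0, "claw": -1},
    {"tx": 4, "ty": 0.1, "tz": 0, "ax": 0, "ay": 0, "az": 0, "claw": -1},
    {"tx": 4, "ty": 0.1, "tz": 0, "ax": 0, "ay": 0, "az": 0, "claw": -1},
    {"tx": 4, "ty": 0.1, "tz": 0, "ax": 0, "ay": 0, "az": 0, "claw": -1},
    {"tx": 4, "ty": 0.1, "tz": 0, "ax": 0, "ay": 0, "az": 0, "claw": -1}
  ]
}}

```text
time_s: 14.35
tcp_pos: [0.5523, -0.0597, 0.04]
eef_rot: [180.0, 0.0, -177.7]
contact_force: [-2.7, -0.9, 2.6]
gripper_width: 0.0006
```

Run:
```python
from loc import *
c=cap('scene'); u,v=proj(c,[.6,-.06,.064])[0].astype(int)
print(tin(c,(u-26,v-26,u+20,v+15)))
a=c['image'][v-55:v+55,u-65:u+65]; cv2.imwrite('pics/d.png',cv2.resize(a,None,fx=5,fy=5,interpolation=2)); s=r.get_state(); print(s['tcp_pos'],s['contact_force'])
```

```text
(array([598.46936035, -73.80825806]), (64.28533172607422, 111.43830871582031), 4.8621344566345215, np.float64(0.06387203714507009), 509)
[ 0.55315968 -0.05966244  0.04008877] [ 0.61205956 -0.54888581 -1.40167768]
```

View pics/d.png

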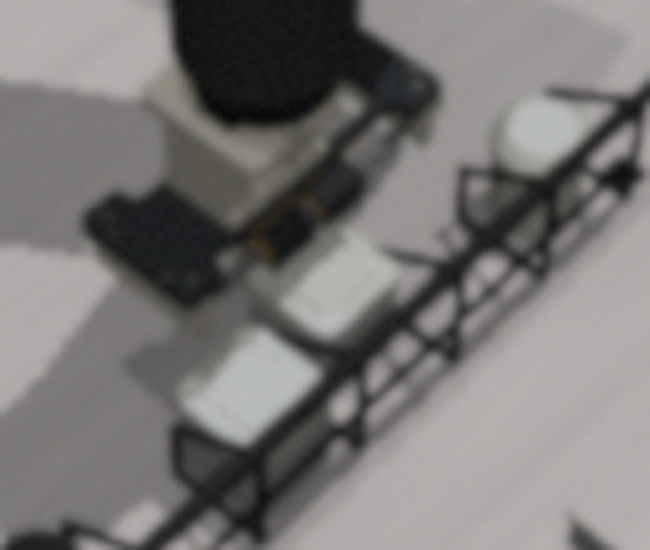

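The tin is entering gap 3 at crop (335,285), beside the gap 4 tin at (255,385), and nothing is jamming.

>>> {"op": "step_arm", "data": {
  "increments": [
    {"tx": 4, "ty": 0.1, "tz": 0, "ax": 0, "ay": 0, "az": 0, "claw": -1},
    {"tx": 4, "ty": 0.1, "tz": 0, "ax": 0, "ay": 0, "az": 0, "claw": -1},
    {"tx": 4, "ty": 0.1, "tz": 0, "ax": 0, "ay": 0, "az": 0, "claw": -1},
    {"tx": 4, "ty": 0.1, "tz": 0, "ax": 0, "ay": 0, "az": 0, "claw": -1},
    {"tx": 3, "ty": 0.1, "tz": 0, "ax": 0, "ay": 0, "az": 0, "claw": -1}
  ]
}}

```text
time_s: 14.9
tcp_pos: [0.5715, -0.0592, 0.04]
eef_rot: [180.0, 0.0, -177.7]
contact_force: [-2.8, -0.6, 0.1]
gripper_width: 0.0004
```

>>> {"op": "step_arm", "data": {
  "increments": [
    {"tx": 2, "ty": 0, "tz": 0, "ax": 0, "ay": 0, "az": 0, "claw": -1},
    {"tx": 1, "ty": 0, "tz": 0, "ax": 0, "ay": 0, "az": 0, "claw": -1},
    {"tx": 1, "ty": 0, "tz": 0, "ax": 0, "ay": 0, "az": 0, "claw": -1}
  ]
}}

```text
time_s: 15.2
tcp_pos: [0.5749, -0.0593, 0.04]
eef_rot: [180.0, -0.0, -177.7]
contact_force: [-1.4, 0.7, -0.4]
gripper_width: 0.0001
```

>>> {"op": "step_arm", "data": {
  "increments": [
    {"tx": 1, "ty": 0, "tz": 0, "ax": 0, "ay": 0, "az": 0, "claw": -1}
  ]
}}

```text
time_s: 15.3
tcp_pos: [0.5759, -0.0593, 0.04]
eef_rot: [-180.0, -0.0, -177.7]
contact_force: [-1.7, -0.3, -0.9]
gripper_width: 0.0001
```

>>> {"op": "step_arm", "data": {
  "increments": [
    {"tx": 1, "ty": 0, "tz": 0, "ax": 0, "ay": 0, "az": 0, "claw": -1}
  ]
}}

```text
time_s: 15.4
tcp_pos: [0.577, -0.0593, 0.0401]
eef_rot: [-180.0, 0.0, -177.7]
contact_force: [-1.8, -0.1, -0.5]
gripper_width: 0.0002
```

>>> {"op": "step_arm", "data": {
  "increments": [
    {"tx": 1, "ty": 0, "tz": 0, "ax": 0, "ay": 0, "az": 0, "claw": -1}
  ]
}}

```text
time_s: 15.5
tcp_pos: [0.5778, -0.0593, 0.04]
eef_rot: [180.0, -0.0, -177.7]
contact_force: [-5.1, 1.1, -0.1]
gripper_width: 0.0003
```

>>> {"op": "step_arm", "data": {
  "increments": [
    {"tx": 1, "ty": 0, "tz": 0, "ax": 0, "ay": 0, "az": 0, "claw": -1}
  ]
}}

```text
time_s: 15.6
tcp_pos: [0.5778, -0.0593, 0.04]
eef_rot: [-180.0, -0.1, -177.7]
contact_force: [-8.3, 1.7, 7.4]
gripper_width: 0.0004
```

>>> {"op": "step_arm", "data": {
  "increments": [
    {"tx": 1, "ty": 0, "tz": 0, "ax": 0, "ay": 0, "az": 0, "claw": -1}
  ]
}}

```text
time_s: 15.7
tcp_pos: [0.5778, -0.0594, 0.04]
eef_rot: [-180.0, -0.2, -177.8]
contact_force: [-12.5, 3.5, 8.2]
gripper_width: 0.0007
```

The force rises and the tool stands still 1 mm from the predicted home position, so the tin is against the bar. I'll back off and check.

>>> {"op": "step_arm", "data": {
  "increments": [
    {"tx": -2, "ty": 0, "tz": 0, "ax": 0, "ay": 0, "az": 0, "claw": -1},
    {"tx": -3, "ty": 0, "tz": 0, "ax": 0, "ay": 0, "az": 0, "claw": -1},
    {"tx": -10, "ty": 0, "tz": 0, "ax": 0, "ay": 0, "az": 0, "claw": -1},
    {"tx": -40, "ty": 0, "tz": 0, "ax": 0, "ay": 0, "az": 0, "claw": -1},
    {"tx": -40, "ty": 0, "tz": 20, "ax": 0, "ay": 0, "az": 0, "claw": -1},
    {"tx": -30, "ty": 0, "tz": 40, "ax": 0, "ay": 0, "az": 0, "claw": -1},
    {"tx": 0, "ty": 0, "tz": 45, "ax": 0, "ay": 0, "az": 0, "claw": -1},
    {"tx": 0, "ty": 0, "tz": 45, "ax": 0, "ay": 0, "az": 0, "claw": -1},
    {"tx": 0, "ty": -40, "tz": 10, "ax": 0, "ay": 0, "az": 0, "claw": -1},
    {"tx": 0, "ty": -45, "tz": 0, "ax": 0, "ay": 0, "az": 0, "claw": -1},
    {"tx": 0, "ty": -45, "tz": 0, "ax": 0, "ay": 0, "az": 0, "claw": -1},
    {"tx": 0, "ty": 0, "tz": 0, "ax": 0, "ay": 0, "az": 0, "claw": -1}
  ]
}}

```text
time_s: 16.9
tcp_pos: [0.4542, -0.193, 0.2002]
eef_rot: [-180.0, 0.0, -178.0]
contact_force: [-0.2, -0.1, -0.1]
gripper_width: 0.0005
```

Run:
```python
from loc import *
c=cap('top'); c0=dict(np.load('top0.npz'))
for nm,y in(('gap3',-.0577),('gap4',-.1336)):
    u,v=proj(c,[.619,y,.064])[0].astype(int); print(nm,tin(c,(u-11,v-13,u+12,v+13)), nm=='gap4' and tin(c0,(u-11,v-13,u+12,v+13)))
a=[cv2.resize(c['image'][140:260,120:360],None,fx=3,fy=3,interpolation=2)]
cv2.imwrite('pics/e.png',a[0]); print(r.get_state()['tcp_pos'])
```

```text
gap3 (array([638.55633545, -54.66239166]), (16.559642791748047, 57.822845458984375), 0.17718924582004547, np.float64(0.06209489628865778), 97) False
gap4 (array([ 640.47052002, -136.52944946]), (19.8741397857666, 61.023345947265625), 0.17965556681156158, np.float64(0.06210274261596164), 119) (array([ 619.0892334, -136.5562439]), (62.637474060058594, 61.000831604003906), 0.17666639387607574, np.float64(0.062388884146953545), 358)
[ 0.4541688  -0.19144005  0.19995085]
```

View pics/e.png

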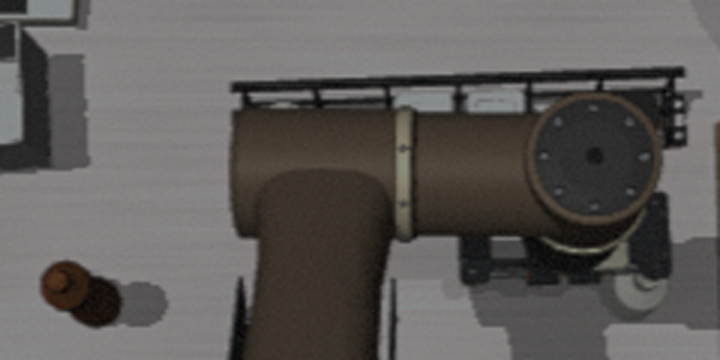

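>>> {"op": "step_arm", "data": {
  "increments": [
    {"tx": 0, "ty": 0, "tz": 45, "ax": 0, "ay": 0, "az": 0, "claw": -1},
    {"tx": 0, "ty": 0, "tz": 40, "ax": 0, "ay": 0, "az": 0, "claw": -1},
    {"tx": -5, "ty": -45, "tz": 0, "ax": 0, "ay": 0, "az": 0, "claw": -1},
    {"tx": -10, "ty": -45, "tz": 0, "ax": 0, "ay": 0, "az": 0, "claw": -1},
    {"tx": -20, "ty": -45, "tz": 0, "ax": 0, "ay": 0, "az": 0, "claw": -1},
    {"tx": -20, "ty": -45, "tz": 0, "ax": 0, "ay": 0, "az": 0, "claw": -1},
    {"tx": -20, "ty": -45, "tz": 0, "ax": 0, "ay": 0, "az": 0, "claw": -1},
    {"tx": -20, "ty": -45, "tz": 0, "ax": 0, "ay": 0, "az": 0, "claw": -1},
    {"tx": -20, "ty": -45, "tz": 0, "ax": 0, "ay": 0, "az": 0, "claw": -1},
    {"tx": -20, "ty": -45, "tz": 0, "ax": 0, "ay": 0, "az": 0, "claw": -1},
    {"tx": 0, "ty": 0, "tz": 0, "ax": 0, "ay": 0, "az": 0, "claw": -1},
    {"tx": 0, "ty": 0, "tz": 0, "ax": 0, "ay": 0, "az": 0, "claw": -1}
  ]
}}

```text
time_s: 18.15
tcp_pos: [0.3196, -0.5493, 0.2842]
eef_rot: [179.9, -0.0, -177.8]
contact_force: [1.1, 1.8, 0.4]
gripper_width: 0.0011
```

Run:
```python
from loc import *
c=cap('top'); c0=dict(np.load('top0.npz'))
for nm,y in(('gap3',-.0577),('gap4',-.1336)):
    u,v=proj(c,[.619,y,.064])[0].astype(int); print(nm,tin(c,(u-11,v-13,u+12,v+13)))
f=lambda q:cv2.resize(q['image'][145:245,120:360],None,fx=3,fy=3,interpolation=2)
cv2.imwrite('pics/f.png',np.vstack([f(c0),f(c)])[:600]); s=r.get_state(); print(s['tcp_pos'],s['contact_force'],s['time_s'])
```

```text
gap3 (array([615.55371094, -56.36551666]), (62.64467239379883, 61.01580810546875), 0.259633868932724, np.float64(0.06239990259083768), 356)
gap4 (array([ 619.08703613, -136.58258057]), (62.67213821411133, 61.013126373291016), 0.135492205619812, np.float64(0.062169250585457046), 356)
[ 0.32013912 -0.54864215  0.28463091] [ 0.52438309  0.49090075 -0.56934074] 18.2
```

View pics/f.png

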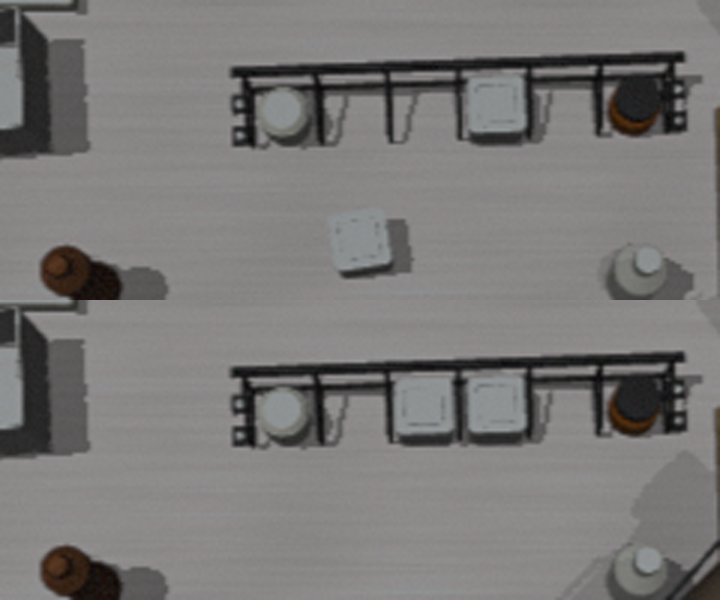

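The tin stands in gap 3, level with the home tin in gap 4, and the bystanders are unmoved.

```bash
python3 -c "
from plant import r
print(r.close_job(), r.get_state()['time_s'])"
```

```text
the job is handed in; nothing more can be done
the job is handed in; nothing more can be done
```

The tin is in the third gap, home against the stop bar. The job is handed in after about 18 s of robot time.

- **Rail:** I ran one closed fingertip along the top rail from the first gap, over the second, and stopped in the middle of the third. It pressed with about 5 N each time I read the force. It started about 20 mm left of the first gap's middle, not at the rail's very end.
- **Tin:** I slid it sideways along the worktop to line up with the gap, turning it straight, then pushed it in. At the end the tool stopped at x = 0.578 m, 1 mm short of the predicted 0.579 m. The force rose to about 12 N, so I took it to be against the bar and backed off.

**Last checks:**
- The last top picture shows the tin in gap 3, level with the home tin in gap 4. They differ by 3.5 mm in x, against 2.9 mm expected from the rack's yaw.
- The two tins measured 80 mm apart along y instead of 76 mm. That is about one pixel of image resolution, or slight off-centring within the gap's 5 mm clearance on each side.
- The bystanders in that picture (the three in the rack, the mill, the squeeze bottle and the visible part of the deep tin) look unmoved against the first one. The knife was outside that crop, so I did not recheck it.
- The robot is clear of everything.

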